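Slide a boom counterweight into its matching well

TASK

One steel boom counterweight stands on the front strip of the wooden caddy. Without lifting it off the caddy, slide it gently into the one well of the graded row that matches its diameter, then press it down until its top is flush with the deck, firmly but without slamming or forcing it. Leave the other two weights on their rubber pad, and do not disturb the mug or the microphone.

Things in the scene. Friction and masses are not known exactly. Their poses are not given: they have to be found in the camera images.
- caddy: Fixed wooden frame, 230 (x) x 390 (y) x 40 mm high, flat deck, no rims. Origin: centre of its underside. A paler insert, flush with the deck, fills its groove from x = 0 to +100 mm and holds four wells along y, centred at x = +50 mm. The insert sits anywhere up to 18 mm off to either side along y, and where is not reported: find the well by sight or by feel.
- well_row (a point): nominal middle of the row on the deck: x +50, y 0, z 40 mm on the caddy, axes as the caddy. With the insert centred the wells lie at y = +134.5 (58 mm bore, for the 56 mm weight), +58.5 (66, for 64), -25.5 (74, for 72) and -117.5 mm (82, for none). All shift together with the insert. A weight slides over a well too small for it and falls into one too large; it tips in within about 7 mm of its own.
- front_strip (a point): middle of the plain front strip of the deck: x -62, y 0, z 40 mm on the caddy. The loose weight starts within 8 mm of this line in x, up to 125 mm either way along y. Sliding a weight over the deck takes some 2 to 10 N. Keep any push on a weight well under 60 N, or the caddy is spoilt.
- weight_s: Small counterweight, 56 mm diameter, 24 mm thick, plain steel with a dark bore mark in the middle of its top; about 0.45 kg, hidden -25 to +20 %. Origin: centre of its underside, z up when flat; edges bevelled 1 mm.
- weight_m: Medium counterweight, 64 mm diameter, 24 mm thick, plain steel with a dark bore mark in the middle of its top; about 0.59 kg, hidden -25 to +20 %. Origin: centre of its underside, z up when flat; edges bevelled 1 mm.
- weight_l: Large counterweight, 72 mm diameter, 24 mm thick, plain steel with a dark bore mark in the middle of its top; about 0.75 kg, hidden -25 to +20 %. Origin: centre of its underside, z up when flat; edges bevelled 1 mm.
- ejector_rest (a point): on the caddy at x +50, y 0, z 32 mm: the highest level of the tops of the black ejector plates in the wells (8 to 10 mm below the deck). A plate carries a weight, so that a dropped weight stands 14 to 16 mm proud; pushed with some 5 to 15 N, more if fast, it goes down, stays where left, and stops 24 mm below the deck (weight flush).
- pad: Fixed black rubber pad left of the caddy, 190 (x) x 100 (y) x 40 mm high; origin: centre of its underside. Two of the three weights (any two) are parked on it, side by side along x; the third is on the caddy.
- mug: Loose white mug, 82 mm across, 95 mm high, handle on its +y side; origin: centre of its underside. Bystander, right of the caddy.
- desk_mic: Loose microphone on a round foot, 90 mm across the foot, 210 mm high; origin: centre of its underside. Bystander, left of the caddy, beyond the pad.
Not all that is in view belongs to the job. Leave any turquoise or yellow look-alike of the weight_m alone.

How it is judged:
By the outcome, as a careful person would: the job done as asked, in the order asked, and still so for the second after the job is handed in, with the robot touching nothing.
It also fails if it takes over 64 s, if anything falls off the work surface, if the arm or the gripper's body presses on something with over 40 N, if the wrist force passes 120 N, or if a joint passes its speed limit or range.

ROBOT

A 6-joint arm with a two-finger parallel gripper is mounted at the origin on the work surface. World frame = base frame: x ahead of the robot, y to its left, z up, the work surface at z = 0. Lengths are in m, angles in rad, forces in N, time in s.
With the tool pointing down it reaches from about 0.3 to 0.875 m from the base axis. Payload 6.4 kg.
Tool frame: the origin (TCP) lies at the very end of the fingers, on their centre line; the grasp point (between the pads) lies 19 mm behind it; z points along the fingers, y is the direction in which the jaws open and shut (so a half turn about z gives the same grasp; the last joint's range is limited). The gripper opens to 85 mm and grips with 20 to 120 N. Pads are 22 mm wide; open, the fingers measure 114 mm over their backs; the gripper's body (76 mm by 85 mm) begins 54 mm behind the grasp point. The pads swing forward as they close: fully open they stand 13 mm farther back than shut.
Start: joints at [-1.313, 0.181, 1.607, -0, 1.354, -0.206], TCP at [0.257, -0.514, 0.231] pointing down, gripper open.
Joint ranges: [-2.99, 2.99], [-0.89, 2.07], [0.3, 2.58], [-1.14, 4.28], [0, 2.63], [-3.12, 3.12]. Speed limits (rad/s): [2.57, 2.57, 3.01, 3.14, 3.14, 3.14].

INTERFACE

Orientations are given as a unit quaternion [w, x, y, z].
In Python, from bench import * gives the robot as it stands.
- The arm moves only by the tool arm_command, never from a script. Its argument "motion" is text: rows parted by semicolons, each of 7 numbers parted by spaces: the shift along the tool's x, y, z in units of 0.2 m (1.0 is 0.2 m), then the turn, a rotation vector about the tool's x, y, z in units of 60 degrees (1.0 is 60 degrees), then the opening, from 0 (shut) to 1 (fully open). In form: tx ty tz ax ay az grip; .... A call has 1 to 10 rows; each row shifts and turns the pose as measured when the row begins, along the tool's axes as they then stand; what a row does not reach is not made up. A row lasts 1/12 s, in which the tool goes at most 41.7 mm and 7.16 degrees, less where a joint would pass 70% of its speed; a pose out of reach is approached as far as the arm can. A call with a number of a shift or a turn outside -1 to 1 is refused whole. A call with a gripper value outside its range is refused whole. The fingers move at their own pace and stop on an object; the grip force is fixed at half the most. Time passes only in rows, so rows that do not move let the fingers close. It gives the time, the measured TCP pose, the force and the opening at its end, in the units of the state.
- get_obs(): the state, without advancing time (a new reading comes with each control period).
- camera(name): name is "side" or "top" or "wrist"; returns a dict with "img" (420x560x3 uint8, red, green, blue), "intrinsics" (3x3 intrinsics, pixels), "distortion" ([k1, k2, p1, p2, k3] as OpenCV has them; the pictures are not rectified), "pose" (4x4, takes a point from camera to world coordinates); the wrist camera has in their place "mount" (4x4, takes a point from camera to tool coordinates, whose origin is the TCP and whose axes are the flange's). Camera axes: x right, y down, z forward; pixel columns grow to the right and rows downward; lengths in m; the calibration is good to about 2 mm. A picture is of the moment at which its call begins: read the wrist's pose just before it. There is no depth.
- hand_in(): hands the job in, once; it reports no verdict.
Trained networks look in the newest picture that a camera, given by its name, has taken for a name from the list of things; names that differ only in an ending like _2 or _b are one class to them, and where a whole thing is asked for, a point or a joint stands for the part that bears it (a point fixed in the world has none). Each returns a list of dicts, best first, with "conf" (0 to 1); they miss things now and then, are a little off and sometimes report something else, mostly with a low value. They report only what shows in the picture. A call takes as long as a camera call. They do not tell look-alikes from the thing itself.
- search_frame(camera, target): "box" ([left, top, right, bottom] in pixels, round what is visible of it).
The state is a dict: "time_s": time; "q": joint angles; "dq": joint speeds; "joint_efforts": joint torques, N m; "eef_pos": TCP position; "eef_rot": TCP orientation; "wrist_force": force on the tool from outside, world axes, zero at the start; "torque": the same for the moment, N m; "opening": opening from 0.0 (shut) to 1.0 (fully open).
Only numpy, scipy, OpenCV 4.12 (cv2) and the standard library are available. Lean on these libraries where they do the work, as an engineer would, in place of code of your own. Each camera call takes 0.05 s, during which the arm holds its last target.

## Working session

There is one attempt and no reset: what is moved stays moved. The work goes in short steps, Python scripts to look and compute and a tool call to move; the robot and the scene stay as the last step left them, time stands still between calls to the robot, and variables do not carry over. Pictures are saved under pics/ and viewed, and the job is handed in when it is done.

Besides the shell and the picture viewer there is one more tool, called after ">>>" as name(argument=value, ...), one argument or row to a line, values as JSON. arm_command: Moves the arm, as the interface text tells. Shifts and turns lie within -1 to 1; 1 stands for 0.2 m of shift or 60 degrees of turn. Its arguments: {"type":"object","properties":{"motion":{"type":"string"}},"required":["motion"]}

```bash
mkdir -p pics; cat > h.py <<'E'
from bench import *
import numpy as np, cv2
def snap(n,f):
    c=camera(n); cv2.imwrite('pics/'+f,c['img'][:,:,::-1]); return c
def ray(c,uv,z,T=None):
    T=np.array(c['pose']) if T is None else T
    K=np.array(c['intrinsics']);D=np.array(c['distortion'])
    p=cv2.undistortPoints(np.array(uv,float).reshape(-1,1,2),K,D).reshape(-1,2)
    d=np.c_[p,np.ones(len(p))]@T[:3,:3].T
    o=T[:3,3]; s=(z-o[2])/d[:,2]
    return o+d*s[:,None]
def proj(c,P,T=None):
    T=np.array(c['pose']) if T is None else T
    Ti=np.linalg.inv(T)
    r,_=cv2.Rodrigues(Ti[:3,:3])
    return cv2.projectPoints(np.array(P,float).reshape(-1,1,3),r,Ti[:3,3],np.array(c['intrinsics']),np.array(c['distortion']))[0].reshape(-1,2)
def Rq(q):
    from scipy.spatial.transform import Rotation as R
    return R.from_quat([q[1],q[2],q[3],q[0]]).as_matrix()
def wristT(c,o):
    T=np.eye(4);T[:3,:3]=Rq(o['eef_rot']);T[:3,3]=o['eef_pos'];return T@np.array(c['mount'])
E
python3 - <<'E'
from h import *
o=get_obs();print(o)
for n in ['top','side','wrist']:
    c=snap(n,n+'0.png')
    for t in ['caddy','weight_s','weight_m','weight_l','pad','mug','desk_mic']:
        print(n,t,[(np.round(r['box']).tolist(),round(r['conf'],2)) for r in search_frame(n,t)][:4])
    print(c.get('pose'),c['intrinsics'],c['distortion'],c.get('mount'))
E
```

```text
{'time_s': 0.0, 'q': array([-1.31330060e+00,  1.81547535e-01,  1.60802671e+00,  1.72196675e-05,
        1.35380663e+00, -2.06275794e-01]), 'dq': array([-1.01662116e-03, -4.29274662e-05, -2.26297060e-04, -9.07822269e-04,
       -1.78075673e-04,  8.33480230e-04]), 'joint_efforts': array([ 1.04107581e-03, -4.44857633e+01, -3.51336980e+01, -2.31839731e-04,
        9.15036479e-03,  4.49256888e-06]), 'eef_pos': array([ 0.25709794, -0.51369053,  0.23037147]), 'eef_rot': array([-8.94029013e-04,  9.73234791e-01,  2.29811318e-01, -1.44920321e-05]), 'wrist_force': array([-0.25393781, -0.7348577 , -0.4757204 ]), 'torque': array([ 0.037791  ,  0.01111895, -0.00793262]), 'opening': 1.0015117883600326}
top caddy [([233.0, 152.0, 368.0, 237.0], 0.92)]
top weight_s [([127.0, 264.0, 153.0, 288.0], 0.93), ([181.0, 149.0, 199.0, 166.0], 0.92), ([181.0, 178.0, 200.0, 201.0], 0.77), ([136.0, 188.0, 161.0, 216.0], 0.75)]
top weight_m [([127.0, 264.0, 153.0, 288.0], 0.93), ([181.0, 149.0, 199.0, 166.0], 0.92), ([181.0, 178.0, 200.0, 201.0], 0.77), ([136.0, 188.0, 161.0, 216.0], 0.75)]
top weight_l [([127.0,
[... 1800 characters left out ...]
.           1.        ]] [-0.09660488  0.          0.          0.          0.        ] None
wrist caddy []
wrist weight_s []
wrist weight_m []
wrist weight_l []
wrist pad []
wrist mug [([244.0, 0.0, 337.0, 72.0], 0.55)]
wrist desk_mic []
None [[296.72785635   0.         281.52090451]
 [  0.         296.72785635 209.40643209]
 [  0.           0.           1.        ]] [-0.03197001  0.          0.          0.          0.        ] [[ 9.03911653e-04 -9.60650568e-01 -2.77758291e-01  7.02130396e-02]
 [ 9.99999460e-01  1.01078277e-03 -2.41569325e-04 -2.82098345e-04]
 [ 5.12817005e-04 -2.77757923e-01  9.60650963e-01 -1.42889650e-01]
 [ 0.00000000e+00  0.00000000e+00  0.00000000e+00  1.00000000e+00]]
```

View pics/top0.png

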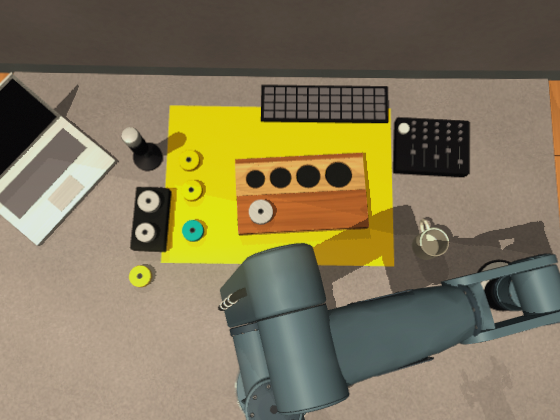

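View pics/side0.png

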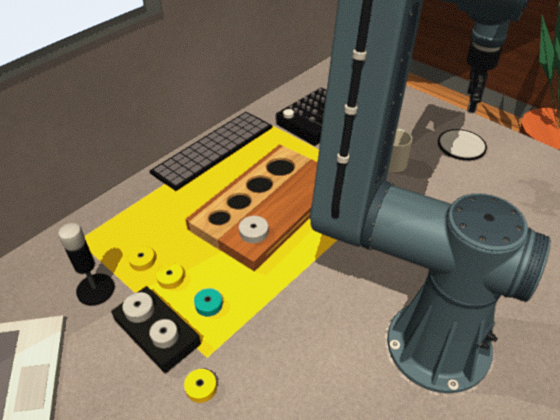

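```bash
python3 -c "
import cv2
a=cv2.imread('pics/top0.png')[140:250,225:375];cv2.imwrite('pics/t0c.png',cv2.resize(a,None,fx=5,fy=5,interpolation=2))
a=cv2.imread('pics/side0.png')[140:280,180:325];cv2.imwrite('pics/s0c.png',cv2.resize(a,None,fx=4,fy=4,interpolation=2))
"
```

```text
(no output)
```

View pics/t0c.png

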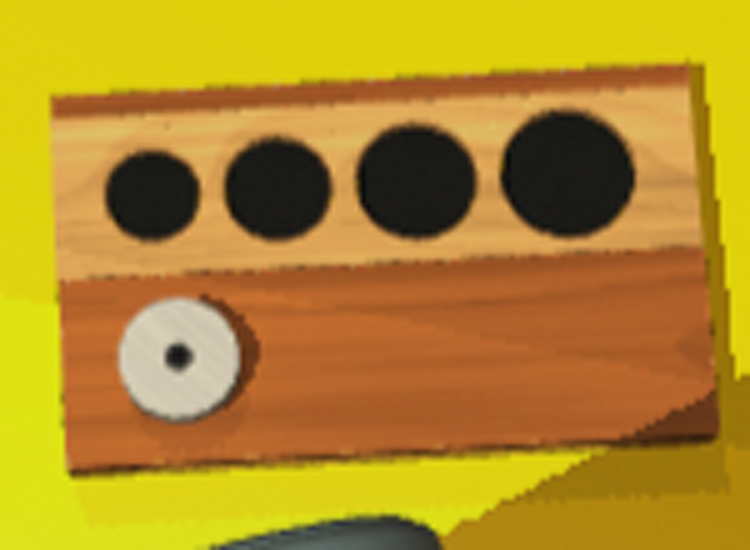

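View pics/s0c.png

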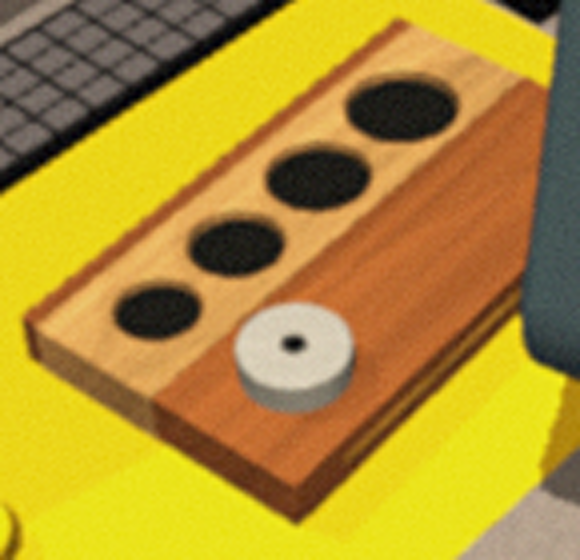

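The t0c crop shows the only weight on the caddy: grey steel, dark bore, at top px (260.5,211). The look-alikes are yellow at (190,160), (192,190) and (140,276) and turquoise at (192,230), so I leave those alone. Next I measure sizes.

```bash
cat > m.py <<'E'
from h import *
c=camera('top'); im=c['img'].astype(int)
# wells: dark in caddy region
g=im.sum(2)
up=cv2.resize(c['img'],None,fx=8,fy=8,interpolation=cv2.INTER_CUBIC).astype(int)
def full(u): return (np.array(u,float)+.5)/8-.5
x0,y0,x1,y1=[8*v for v in (225,140,375,250)]
s=up[y0:y1,x0:x1]
def blobs(m,z,lo=8*8*150):
    n,l,st,ce=cv2.connectedComponentsWithStats(m.astype(np.uint8))
    out=[]
    for i in range(1,n):
        if st[i,4]>lo and st[i,2]<2000/5:
            ct=max(cv2.findContours((l==i).astype(np.uint8),0,1)[0],key=cv2.contourArea).reshape(-1,2)
            P=ray(c,full(ct+[x0,y0]),z)
            (cx,cy),r=cv2.minEnclosingCircle((P[:,:2]*1000).astype(np.float32))
            A=cv2.contourArea((P[:,:2]*1000).astype(np.float32))
            ct_=P[:,:2].mean(0); M=cv2.moments((P[:,:2]*1000).astype(np.float32))
            out.append((M['m10']/M['m00'],M['m01']/M['m00'],2*np.sqrt(A/np.pi),2*r))
    return out
print('wells',np.round(blobs(s.sum(2)<170,.04),1))
sat=s.max(2)-s.min(2)
for th in (70,90): 
  print('weight',np.round(blobs((sat<th)&(s.sum(2)>250),.064),1))
cr=np.array([[52,97],[688,65],[716,438],[70,473]])/5.+[225,140]-.4
P=ray(c,cr,.04);print(np.round(P*1000,1))
E
python3 m.py
python3 - <<'E'
from h import *
c=camera('top')
for b in [([127.0, 264.0, 153.0, 288.0])]: pass
a=c['img'][175:260,120:180]; cv2.imwrite('pics/pad.png',cv2.resize(a[:,:,::-1],None,fx=6,fy=6,interpolation=2))
P=ray(c,[[134.,190],[169,256]],.04);print(P)
E
```

```text
wells [[ 621.5 -180.1   77.5   80.2]
 [ 615.3  -88.7   69.7   71.6]
 [ 609.4   -5.    61.8   63.9]
 [ 604.2   70.6   54.1   55.8]]
weight [[498.8  50.8  72.9  76.4]]
weight [[498.8  51.1  73.8  77.8]]
[[ 664.8  132.9   40. ]
 [ 690.9 -254.2   40. ]
 [ 460.8 -267.8   40. ]
 [ 433.6  115.    40. ]]
[[0.56298138 0.43284585 0.04      ]
 [0.36585203 0.31716291 0.04      ]]
```

View pics/pad.png

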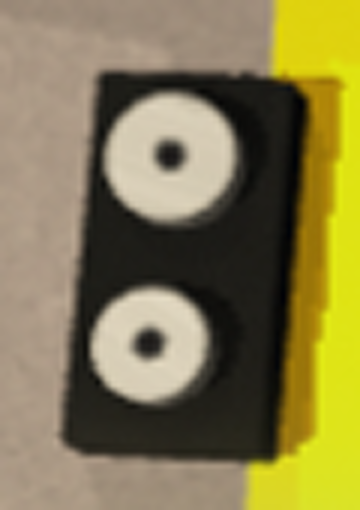

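The loose one's apparent size, against the pad pair (20 and 22 px), makes it weight_l. Its target is the 74 mm well, measured at about (615,-89) mm. Caddy yaw is about 3.9°, and the insert is offset by about +2 mm. I'm moving above the weight with the jaws aligned with the travel direction.

```bash
cat > p.py <<'E'
import sys
from h import *
from scipy.spatial.transform import Rotation as Ro
o=get_obs();R=Rq(o['eef_rot']);a=[float(v) for v in sys.argv[1:]]
d=R.T@(np.array(a[:3])-o['eef_pos'])/.2
psi=np.radians(a[3]);x=np.array([np.cos(psi),np.sin(psi),0]);y=np.array([np.sin(psi),-np.cos(psi),0])
Rd=np.c_[x,y,[0,0,-1]]
print('shift units',d.round(3),'turn units',(Ro.from_matrix(R.T@Rd).as_rotvec()/np.radians(60)).round(3))
print('pos',o['eef_pos'].round(4),'F',np.round(o['wrist_force'],1),'t',o['time_s'],'op',o['opening'])
E
python3 p.py .499 .051 .22 39.8
```

```text
shift units [ 2.345 -1.987  0.056] turn units [-0.    0.   -0.22]
pos [ 0.2572 -0.5143  0.2313] F [-0.1 -0.7 -0.9] t 1.3 op 0.9982519994269261
```

>>> arm_command(
  motion="0.16 -0.13 0 0 0 0 1;0.16 -0.13 0 0 0 0 1;0.16 -0.13 0 0 0 0 1;0.16 -0.13 0 0 0 0 1;0.16 -0.13 0 0 0 0 1;0.16 -0.13 0 0 0 0 1;0.16 -0.13 0 0 0 0 1;0.16 -0.13 0 0 0 0 1;0.16 -0.13 0 0 0 0 1;0.16 -0.13 0 0 0 0 1",
)

```text
time_s: 2.13
eef_pos: [0.4276, -0.1388, 0.2305]
eef_rot: [0.003, 0.975, 0.222, 0.001]
wrist_force: [0.2, 0.5, 0.4]
opening: 0.999
```

```bash
python3 p.py .499 .051 .22 39.8
```

```text
shift units [ 0.733 -0.7    0.049] turn units [ 0.006  0.001 -0.235]
pos [ 0.4276 -0.1388  0.2305] F [0.2 0.5 0.4] t 2.1333 op 0.9985891947113713
```

>>> arm_command(
  motion="0.14 -0.14 0 0 0 0 1;0.14 -0.14 0 0 0 0 1;0.14 -0.14 0 0 0 0 1;0.14 -0.14 0 0 0 0 1;0 0 0 0 0 -0.118 1;0 0 0 0 0 -0.118 1;0 0 0 0 0 0 1",
)

```text
time_s: 2.72
eef_pos: [0.4835, 0.0288, 0.232]
eef_rot: [0.004, 0.937, 0.349, 0.004]
wrist_force: [0.8, -0.3, -0.8]
opening: 1.0
```

```bash
python3 p.py .499 .051 .22 39.8; cat > w.py <<'E'
import sys
from h import *
o=get_obs();c=snap('wrist',sys.argv[1]);T=wristT(c,o)
np.savez('w.npz',T=T)
for nm,P in [('weight',[.4988,.0508,.064]),('well',[.6153,-.0887,.04])]: print(nm,proj(c,[P],T))
E
python3 w.py w1.png
```

```text
shift units [ 0.131 -0.034  0.06 ] turn units [ 0.009 -0.004  0.017]
pos [0.4835 0.0288 0.232 ] F [ 0.8 -0.3 -0.8] t 2.7167 op 0.9998798711588486
weight [[274.12183697 168.3579359 ]]
well [[433.1954716 168.409433 ]]
```

View pics/w1.png

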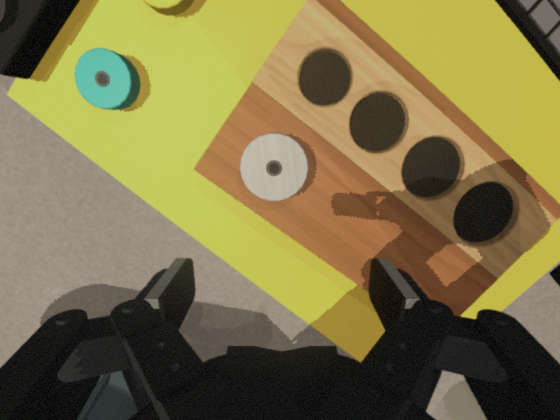

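>>> arm_command(
  motion="0.131 -0.034 0.06 0.009 -0.004 0.017 1;0 0 0.15 0 0 0 1;0 0 0.15 0 0 0 1;0 0 0.15 0 0 0 1;0 0 0 0 0 0 1",
)

```text
time_s: 3.18
eef_pos: [0.5031, 0.0478, 0.1306]
eef_rot: [0.002, 0.946, 0.325, 0.004]
wrist_force: [-1.6, -0.0, -1.0]
opening: 1.0
```

```bash
python3 p.py .4988 .0508 .044 39.8; python3 w.py w2.png
```

```text
shift units [-0.011 -0.028  0.433] turn units [ 0.007 -0.006 -0.031]
pos [0.5031 0.0478 0.1306] F [-1.6 -0.  -1. ] t 3.1833 op 0.9997961097515485
weight [[274.68317294 224.53655114]]
well [[492.44503214 207.91720326]]
```

View pics/w2.png

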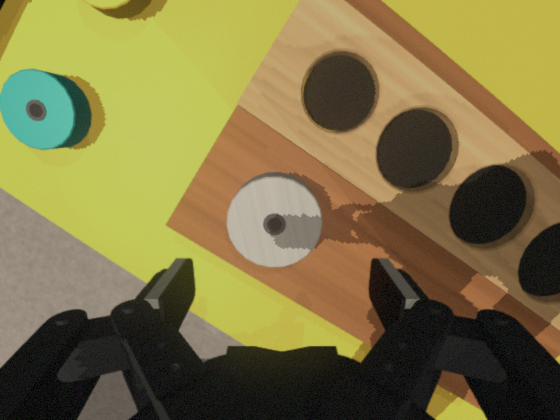

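>>> arm_command(
  motion="-0.011 -0.028 0.12 0.007 -0.006 -0.031 1;0 0 0.1 0 0 0 1;0 0 0 0 0 0 1",
)

```text
time_s: 3.48
eef_pos: [0.5042, 0.0481, 0.0944]
eef_rot: [0.003, 0.942, 0.337, 0.005]
wrist_force: [-0.4, 0.5, 0.4]
opening: 1.0
```

```bash
python3 p.py .4988 .0508 .044 39.8; python3 w.py w3.png
```

```text
shift units [-0.014 -0.03   0.252] turn units [ 0.008 -0.007 -0.007]
pos [0.5042 0.0481 0.0944] F [-0.4  0.5  0.4] t 3.4833 op 0.9999777464440675
weight [[272.99082353 244.42819638]]
well [[523.88589414 228.35569248]]
```

View pics/w3.png

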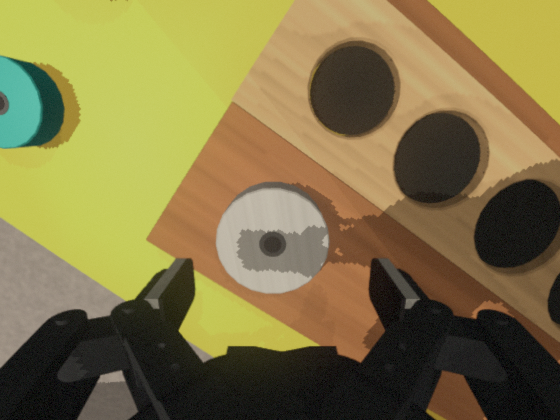

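>>> arm_command(
  motion="-0.014 -0.03 0.05 0.008 -0.007 -0.007 1;0 0 0 0 0 0 1;0 0 0 0 0 0 1",
)

```text
time_s: 3.78
eef_pos: [0.5028, 0.0499, 0.0911]
eef_rot: [0.002, 0.941, 0.339, 0.004]
wrist_force: [1.0, 0.6, -0.3]
opening: 0.999
```

```bash
python3 p.py .4988 .0508 .044 39.8
```

```text
shift units [-0.014 -0.018  0.235] turn units [ 0.007 -0.006 -0.003]
pos [0.5028 0.0499 0.0911] F [ 1.   0.6 -0.3] t 3.7833 op 0.9986232029360074
```

>>> arm_command(
  motion="-0.02 -0.03 0.07 0.008 -0.007 -0.004 1;-0.01 -0.01 0.07 0.008 -0.007 0 1;0 0 0.07 0 0 0 1;0 0 0.05 0 0 0 1",
)

```text
time_s: 4.12
eef_pos: [0.4957, 0.0521, 0.0402]
eef_rot: [-0.001, 0.94, 0.341, -0.002]
wrist_force: [-1.1, -0.5, -0.7]
opening: 0.998
```

```bash
python3 p.py .4988 .0508 .044 39.8
```

```text
shift units [ 0.008  0.015 -0.019] turn units [-0.004  0.003  0.001]
pos [0.4957 0.0521 0.0402] F [-1.1 -0.5 -0.7] t 4.1167 op 0.9980927596012116
```

```bash
python3 w.py w4.png; python3 - <<'E'
from h import *
c=camera('side');cv2.imwrite('pics/s4.png',cv2.resize(c['img'][120:290,170:340,::-1],None,fx=3.5,fy=3.5,interpolation=2))
print(get_obs()['eef_pos'])
E
```

```text
weight [[288.66407088 282.77401918]]
well [[617.79848592 258.01312024]]
[0.49444108 0.05218873 0.03937091]
```

View pics/w4.png

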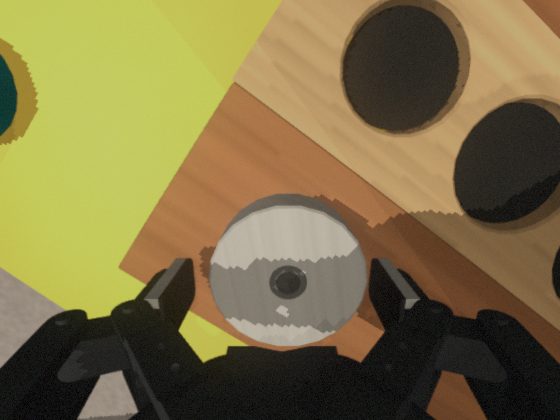

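View pics/s4.png

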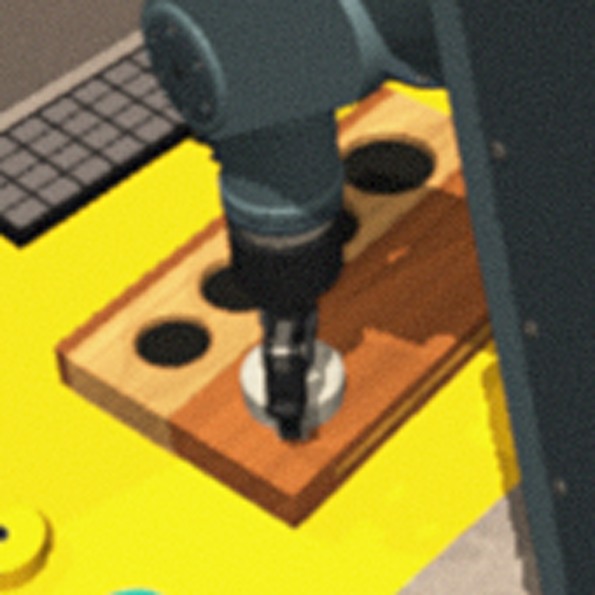

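```bash
python3 - <<'E'
from h import *
from scipy.spatial.transform import Rotation as Ro
c=camera('wrist')
for f,pos,q in [('w1',[0.4835,0.0288,0.232],[.004,.937,.349,.004]),('w2',[0.5031,0.0478,0.1306],[.002,.946,.325,.004])]:
    im=cv2.imread('pics/%s.png'%f).astype(int)
    T=np.eye(4);q=np.array(q)/np.linalg.norm(q);T[:3,:3]=Rq(q);T[:3,3]=pos;T=T@np.array(c['mount'])
    m=(im.sum(2)<130).astype(np.uint8);m=cv2.morphologyEx(m,cv2.MORPH_OPEN,np.ones((3,3)))
    for ct in cv2.findContours(m,0,1)[0]:
        A=cv2.contourArea(ct)
        if 1500<A<9000:
            P=ray(c,ct.reshape(-1,2),.04,T)[:,:2]*1000
            (u,v),r=cv2.minEnclosingCircle(P.astype(np.float32)); e=cv2.fitEllipse(P.astype(np.float32))
            print(f,np.round((u,v,2*r),1),np.round(e[0],1),np.round(e[1],1),ct.reshape(-1,2).mean(0))
E
python3 p.py .4988 .0508 .034 39.8
```

```text
w1 [ 619.8 -174.2   76.2] [ 620.4 -176. ] [70.6 74.8] [482.81437126 212.41916168]
w1 [440.7 322.6 116.3] [439.4 331.2] [ 57.3 103. ] [29.84269663 30.10486891]
w2 [ 617.1 -171.5   71. ] [ 607.9 -166.4] [40.  74.7] [543.31111111 262.75      ]
w2 [613.1 -83.   68. ] [613.4 -84.5] [63.1 67. ] [487.20888889 204.87111111]
shift units [0.009 0.016 0.032] turn units [-0.005  0.005  0.001]
pos [0.4954 0.0521 0.0405] F [0.3 1.1 0.7] t 4.2667 op 0.9968110205431607
```

>>> arm_command(
  motion="0.012 0.02 0.03 -0.005 0.005 0 0.93;0.005 0.005 0.015 0 0 0 0.93;0 0 0 0 0 0 0.93",
)

```text
time_s: 4.52
eef_pos: [0.5028, 0.0502, 0.0315]
eef_rot: [0.0, 0.94, 0.341, 0.001]
wrist_force: [-0.2, 0.1, -0.2]
opening: 0.928
```

```bash
python3 p.py .4988 .0508 .034 39.8;python3 w.py w5.png
```

```text
shift units [-0.013 -0.015 -0.013] turn units [ 0.001 -0.002  0.001]
pos [0.5028 0.0502 0.0315] F [-0.2  0.1 -0.2] t 4.5167 op 0.9284447900922504
weight [[275.39658817 301.60932862]]
well [[619.87125422 271.53671796]]
```

View pics/w5.png

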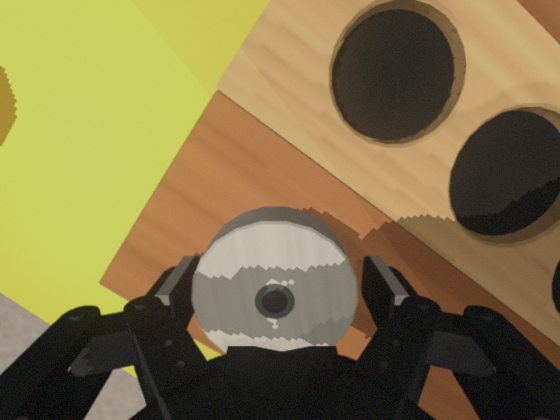

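>>> arm_command(
  motion="-0.01 0.02 -0.013 0 0 0 0.93;-0.003 0.03 -0.003 0 0 0 0.93;0 0.04 0 0 0 0 0.93;0 0.04 0 0 0 0 0.93;0 0.04 0 0 0 0 0.93",
)

```text
time_s: 4.98
eef_pos: [0.5202, 0.023, 0.0344]
eef_rot: [-0.002, 0.94, 0.342, -0.001]
wrist_force: [-1.9, 3.4, -0.7]
opening: 0.926
```

```bash
python3 p.py .6177 -.0907 .034 39.8;python3 w.py w6.png
```

```text
shift units [ 0.008  0.749 -0.002] turn units [-0.005  0.001  0.003]
pos [0.5202 0.023  0.0344] F [-1.9  3.4 -0.7] t 4.9833 op 0.9262901830155501
weight [[201.26422198 289.13257192]]
well [[562.71345297 264.29463805]]
```

View pics/w6.png

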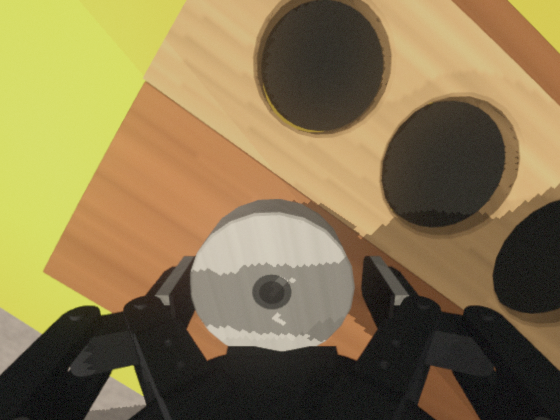

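Force is about 4 N with the weight centred in the jaws, so I'm continuing.

>>> arm_command(
  motion="0.002 0.04 0 -0.003 0 0 0.93;0.002 0.05 0 0 0 0 0.93;0 0.05 0 0 0 0 0.93;0 0.05 0 0 0 0 0.93;0 0.05 0 0 0 0 0.93;0 0.05 0 0 0 0 0.93;0 0.05 0 0 0 0 0.93;0 0.05 0 0 0 0 0.93",
)

```text
time_s: 5.7
eef_pos: [0.5748, -0.0414, 0.0345]
eef_rot: [-0.003, 0.94, 0.341, -0.002]
wrist_force: [-2.8, 4.7, 0.7]
opening: 0.931
```

```bash
python3 p.py .6177 -.0907 .034 39.8;python3 w.py w7.png
```

```text
shift units [0.007 0.326 0.001] turn units [-0.006  0.001  0.001]
pos [ 0.5748 -0.0414  0.0345] F [-2.8  4.7  0.7] t 5.7 op 0.9311900214016977
weight [[ 15.09542543 287.61437126]]
well [[403.72469207 265.61458022]]
```

View pics/w7.png

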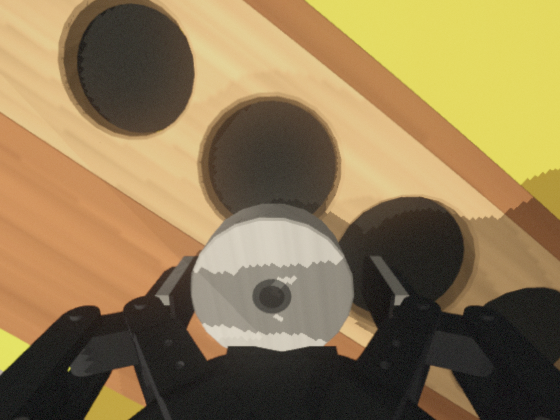

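```bash
python3 - <<'E'
from h import *
T=np.load('w.npz')['T'];c=camera('wrist')
im=cv2.imread('pics/w7.png')
P=ray(c,[[271,296]],.064,T);print(P)
t=np.linspace(0,2*np.pi,200)
big=cv2.resize(im[150:380,150:560],None,fx=1.9,fy=1.9,interpolation=2)
for (x,y,r,col) in [(615.5,-88,37,(0,0,255)),(609.4-.2,-4,33,(255,0,0))]:
    C=np.c_[x+r*np.cos(t),y+r*np.sin(t),0*t+40]/1000
    for u,v in proj(c,C,T): cv2.circle(big,(int((u-150)*1.9),int((v-150)*1.9)),1,col,-1)
cv2.imwrite('pics/w7o.png',big)
E
```

```text
[[ 0.57040399 -0.03889842  0.064     ]]
```

View pics/w7o.png

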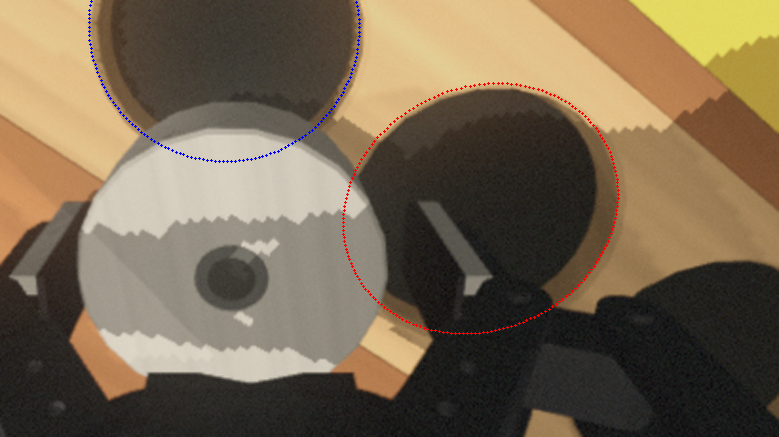

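>>> arm_command(
  motion="0.003 0.04 0 -0.003 0 0 0.93;0.003 0.04 0 0 0 0 0.93;0.002 0.04 0 0 0 0 0.93;0.002 0.04 0 0 0 0 0.93;0.002 0.03 0 0 0 0 0.93",
)

```text
time_s: 6.22
eef_pos: [0.601, -0.0692, 0.0345]
eef_rot: [-0.003, 0.94, 0.34, -0.002]
wrist_force: [-4.1, 4.6, 3.5]
opening: 0.928
```

```bash
python3 p.py .6177 -.0907 .034 39.8;python3 w.py w8.png
```

```text
shift units [-0.005  0.136  0.002] turn units [-0.007  0.002 -0.   ]
pos [ 0.601  -0.0692  0.0345] F [-4.1  4.6  3.5] t 6.2167 op 0.9284922519097033
weight [[-59.95800754 290.20790111]]
well [[329.28122168 269.61727024]]
```

View pics/w8.png

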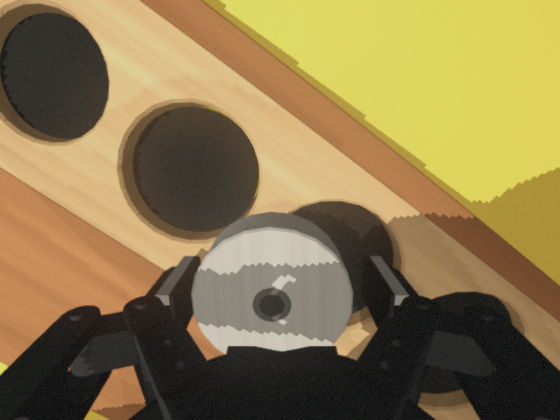

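```bash
cat > wc.py <<'E'
import sys
from h import *
T=np.load('w.npz')['T'];c=camera('wrist')
P=ray(c,[[float(sys.argv[1]),float(sys.argv[2])]],float(sys.argv[3]),T)[0]*1000
d=np.array([615.5,-88])-P[:2];a=np.radians(39.8)
print(P,d,'lat(x)',d@[np.cos(a),np.sin(a)],'along',d@[np.sin(a),-np.cos(a)])
E
python3 wc.py 272 304 .064
```

```text
[593.75927696 -69.5659615   64.        ] [ 21.74072304 -18.4340385 ] lat(x) 4.903232454965859 along 28.079015741679083
```

The disc has drifted 5 mm sideways on the pad. I'll back off, turn the jaws 10° and recentre on it, aiming straight at the well.

```bash
python3 p.py .5953 -.0709 .0345 49.8
```

```text
shift units [-0.028 -0.018  0.001] turn units [-0.005  0.001 -0.167]
pos [ 0.6018 -0.0701  0.0347] F [-0.3  0.1 -0.8] t 6.3167 op 0.930237708004363
```

>>> arm_command(
  motion="-0.005 -0.03 0 -0.005 0 0 0.95;-0.025 0 0 0 0 -0.1 0.95;-0.01 0 0 0 0 -0.08 0.95;0 0 0 0 0 0 0.95",
)

```text
time_s: 6.65
eef_pos: [0.5926, -0.0717, 0.0351]
eef_rot: [0.004, 0.903, 0.431, 0.001]
wrist_force: [-0.7, 0.0, -0.9]
opening: 0.947
```

```bash
python3 p.py .5953 -.0709 .0345 49.8;python3 w.py w9.png
```

```text
shift units [0.012 0.008 0.003] turn units [0.007 0.001 0.02 ]
pos [ 0.5926 -0.0717  0.0351] F [-0.7  0.  -0.9] t 6.65 op 0.9469838570423957
weight [[-74.90885841 212.78266054]]
well [[337.75050947 264.44636501]]
```

View pics/w9.png

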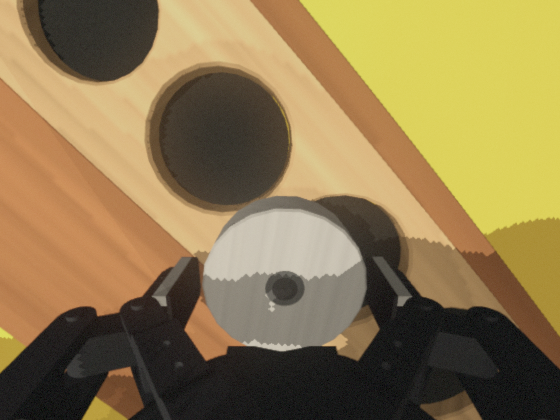

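```bash
sed -i 's/a=np.radians(39.8)/a=np.radians(float(sys.argv[4]))/' wc.py; python3 wc.py 285 288 .064 51
```

```text
[594.47088102 -70.67053404  64.        ] [ 21.02911898 -17.32946596] lat(x) -0.23347110329426046 along 27.248481178754492
```

>>> arm_command(
  motion="0.005 0.03 0.003 0.005 0 0.01 0.94;0 0.03 0 0 0 0 0.93;0 0.03 0 0 0 0 0.93;0 0.03 0 0 0 0 0.93;0 0.03 0 0 0 0 0.93",
)

```text
time_s: 7.17
eef_pos: [0.6137, -0.0868, 0.0336]
eef_rot: [-0.004, 0.907, 0.42, -0.004]
wrist_force: [-3.9, 2.2, 4.0]
opening: 0.929
```

```bash
python3 p.py .6173 -.0907 .0345 51;python3 w.py w10.png
```

```text
shift units [-0.003  0.027 -0.005] turn units [-0.01   0.003 -0.022]
pos [ 0.6137 -0.0868  0.0336] F [-3.9  2.2  4. ] t 7.1667 op 0.9285475639076527
weight [[-122.23405706  224.17214822]]
well [[287.15392838 268.61758269]]
```

View pics/w10.png

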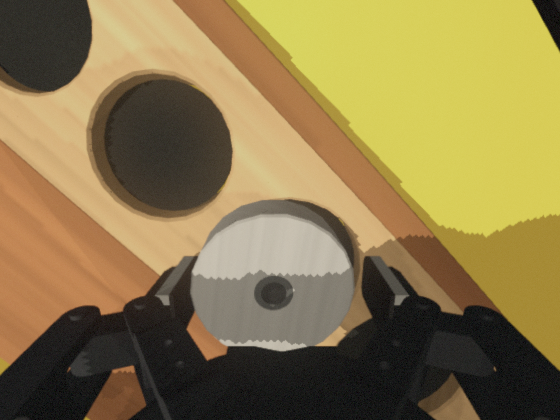

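```bash
python3 wc.py 274 292 .064 49.7
```

```text
[611.71428132 -83.8897882   64.        ] [ 3.78571868 -4.1102118 ] lat(x) -0.6861642174742966 along 5.545690721699867
```

>>> arm_command(
  motion="0 0.02 0 -0.005 0 0 0.93;0 0.02 0 0 0 0 0.93;0 0.015 0 0 0 0 0.93",
)

```text
time_s: 7.52
eef_pos: [0.6207, -0.0929, 0.0324]
eef_rot: [-0.004, 0.908, 0.419, -0.004]
wrist_force: [-13.3, 11.8, 10.8]
opening: 0.93
```

```bash
python3 p.py .6173 -.0907 .0345 49.7;python3 w.py w11.png
```

```text
shift units [-0.003 -0.02  -0.01 ] turn units [-0.011  0.004 -0.002]
pos [ 0.6207 -0.0929  0.0324] F [-13.3  11.8  10.8] t 7.5167 op 0.9296297963493091
weight [[-142.81226768  225.3609752 ]]
well [[268.77616838 269.44065897]]
```

View pics/w11.png

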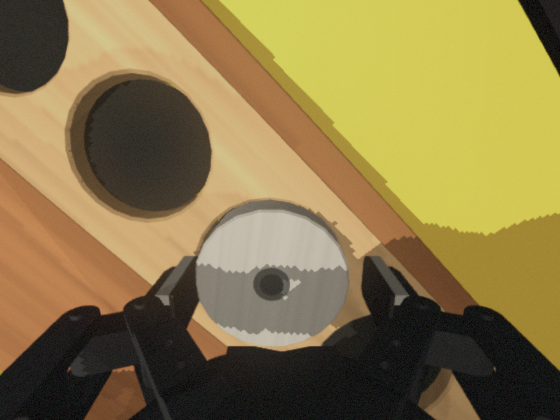

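The weight is in the well: its disc looks smaller and the side force rose to 18 N against the wall. Backing off, then rising.

>>> arm_command(
  motion="0 -0.03 0 0 0 0 1;0 -0.01 0 0 0 0 1;0 0 -0.02 0 0 0 1;0 0 -0.1 0 0 0 1;0 0 -0.2 0 0 0 1;0 0 -0.2 0 0 0 0;0 0 -0.1 0 0 0 0",
)

```text
time_s: 8.15
eef_pos: [0.6131, -0.0882, 0.1545]
eef_rot: [-0.007, 0.908, 0.418, -0.008]
wrist_force: [0.1, -0.9, 0.7]
opening: 0.751
```

```bash
python3 p.py .6155 -.088 .07 49.7;python3 w.py w12.png
```

```text
shift units [0.012 0.016 0.422] turn units [-0.019  0.009 -0.004]
pos [ 0.6131 -0.0882  0.1545] F [ 0.1 -0.9  0.7] t 8.15 op 0.7510479218056503
weight [[ 67.02560284 173.6518415 ]]
well [[286.66539885 202.86276022]]
```

View pics/w12.png

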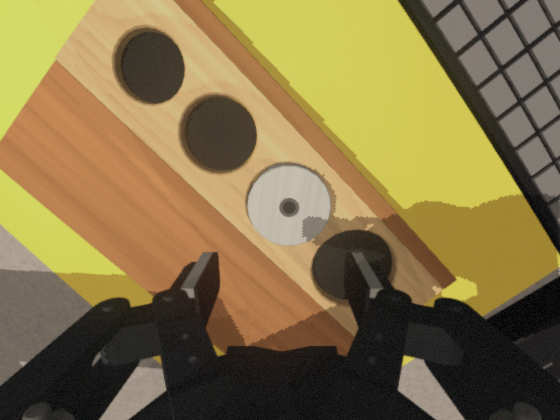

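```bash
python3 wc.py 289 207 .055 49.7
```

```text
[617.16007441 -89.63028105  55.        ] [-1.66007441  1.63028105] lat(x) 0.16964456166903005 along -2.320535294193414
```

>>> arm_command(
  motion="0.012 0.014 0.1 -0.01 0.005 0 0;0 0 0.1 0 0 0 0;0 0 0 0 0 0 0;0 0 0 0 0 0 0",
)

```text
time_s: 8.58
eef_pos: [0.6207, -0.0906, 0.1172]
eef_rot: [0.002, 0.908, 0.418, 0.001]
wrist_force: [1.0, -0.0, 0.4]
opening: 0.004
```

```bash
python3 p.py .6155 -.088 .07 49.7; python3 w.py w13.png
```

```text
shift units [-0.007 -0.029  0.236] turn units [ 0.004 -0.    -0.005]
pos [ 0.6207 -0.0906  0.1172] F [ 1.  -0.   0.4] t 8.5833 op 0.0035825362974872647
weight [[ 14.70975218 189.58312856]]
well [[274.88207382 220.33368849]]
```

View pics/w13.png

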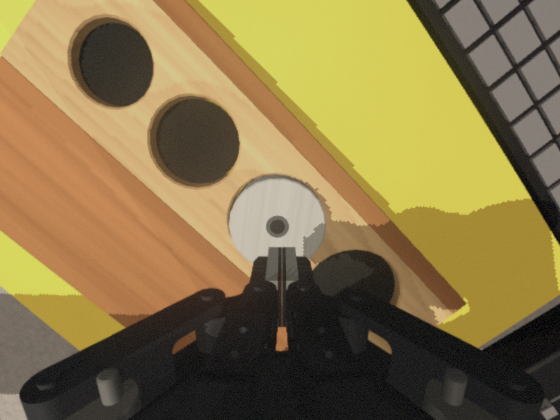

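>>> arm_command(
  motion="-0.007 -0.025 0.1 0.004 0 0 0;-0.003 -0.005 0.08 0 0 0 0;0 0 0.03 0 0 0 0;0 0 0 0 0 0 0",
)

```text
time_s: 8.97
eef_pos: [0.616, -0.0889, 0.0762]
eef_rot: [0.001, 0.909, 0.418, 0.001]
wrist_force: [0.8, 0.0, -0.1]
opening: -0.001
```

```bash
python3 wc.py 278 226 .055 49.7;python3 p.py .6168 -.089 .055 49.7; python3 w.py w14.png
```

```text
[617.60204479 -89.91634645  55.        ] [-2.10204479  1.91634645] lat(x) 0.10195566584182536 along -2.8426362871900555
shift units [0.002 0.001 0.109] turn units [ 0.003 -0.001 -0.005]
pos [ 0.6163 -0.0891  0.0769] F [-0.5  0.7 -0.3] t 9.0167 op -0.00044603876557864047
weight [[-37.81005495 202.07577112]]
well [[280.43442822 237.35296701]]
```

View pics/w14.png

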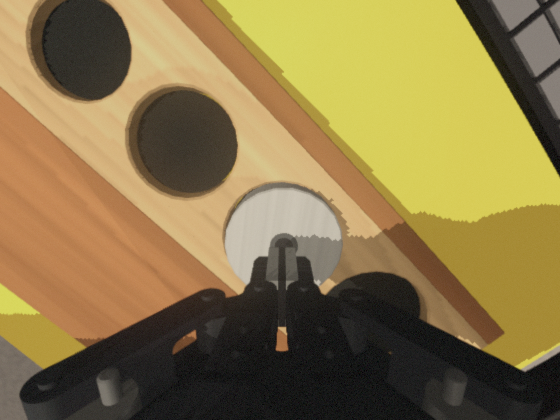

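>>> arm_command(
  motion="0.002 0.006 0.04 0 0 0 0;0 0 0.03 0 0 0 0;0 0 0.015 0 0 0 0;0 0 0.015 0 0 0 0;0 0 0.015 0 0 0 0",
)

```text
time_s: 9.48
eef_pos: [0.6216, -0.0909, 0.0571]
eef_rot: [0.004, 0.909, 0.418, 0.004]
wrist_force: [0.5, -0.8, 0.3]
opening: 0.002
```

>>> arm_command(
  motion="-0.012 -0.03 -0.005 0 0 0 0;0 -0.004 -0.002 0 0 0 0",
)

```text
time_s: 9.65
eef_pos: [0.614, -0.0881, 0.0574]
eef_rot: [0.004, 0.909, 0.418, 0.004]
wrist_force: [0.1, 0.3, 0.6]
opening: 0.002
```

```bash
python3 p.py .617 -.0897 .055 49.7
```

```text
shift units [0.004 0.017 0.012] turn units [ 0.01  -0.004 -0.005]
pos [ 0.614  -0.0881  0.0574] F [0.1 0.3 0.6] t 9.65 op 0.0018991836756588436
```

>>> arm_command(
  motion="0 0.004 0.012 0.01 -0.004 0 0;0 0 0.012 0 0 0 0;0 0 0.012 0 0 0 0",
)

```text
time_s: 9.9
eef_pos: [0.6146, -0.0885, 0.0517]
eef_rot: [-0.0, 0.908, 0.418, -0.0]
wrist_force: [-5.5, 2.0, 9.3]
opening: -0.001
```

```bash
python3 p.py .617 -.0897 .04 49.7
```

```text
shift units [0.003 0.013 0.059] turn units [-0.001  0.001 -0.005]
pos [ 0.6146 -0.0885  0.0517] F [-5.5  2.   9.3] t 9.9 op -0.0013689552149961858
```

>>> arm_command(
  motion="0 0 0.014 0 0 0 0;0 0 0.014 0 0 0 0;0 0 0.014 0 0 0 0",
)

```text
time_s: 10.15
eef_pos: [0.6146, -0.0885, 0.0464]
eef_rot: [-0.0, 0.908, 0.418, -0.001]
wrist_force: [-5.4, 1.2, 8.6]
opening: -0.001
```

```bash
python3 p.py .617 -.0897 .04 49.7
```

```text
shift units [0.003 0.013 0.032] turn units [-0.002  0.001 -0.004]
pos [ 0.6146 -0.0885  0.0464] F [-5.4  1.2  8.6] t 10.15 op -0.0013102380108841465
```

>>> arm_command(
  motion="0 0 0.014 0 0 0 0;0 0 0.014 0 0 0 0;0 0 0.012 0 0 0 0",
)

```text
time_s: 10.4
eef_pos: [0.6146, -0.0884, 0.0416]
eef_rot: [-0.001, 0.908, 0.418, -0.002]
wrist_force: [-4.6, 0.4, 9.1]
opening: -0.0
```

```bash
python3 p.py .617 -.0897 .04 49.7
```

```text
shift units [0.003 0.013 0.008] turn units [-0.003  0.002 -0.004]
pos [ 0.6146 -0.0884  0.0416] F [-4.6  0.4  9.1] t 10.4 op -0.000252476679260775
```

>>> arm_command(
  motion="0 0 0.012 0 0 0 0;0 0 0.012 0 0 0 0",
)

```text
time_s: 10.57
eef_pos: [0.6147, -0.0885, 0.0399]
eef_rot: [-0.001, 0.908, 0.419, -0.002]
wrist_force: [-10.7, 3.8, 25.6]
opening: -0.001
```

>>> arm_command(
  motion="0 0 0.012 0 0 0 0",
)

```text
time_s: 10.65
eef_pos: [0.6147, -0.0885, 0.0399]
eef_rot: [-0.001, 0.908, 0.419, -0.003]
wrist_force: [-11.4, 3.4, 23.3]
opening: 0.002
```

The plate is at its stop: 23–26 N with no further travel, and the TCP is at 39.9 mm. Retreating to look.

>>> arm_command(
  motion="0 0 -0.02 0 0 0 0;0 0 -0.1 0 0 0 0;0 0 -0.2 0 0 0 0;0 0 -0.2 0 0 0 0;-0.1 0 -0.15 0 0 0 0;-0.1 0 0 0 0 0 0",
)

```text
time_s: 11.15
eef_pos: [0.5894, -0.1168, 0.178]
eef_rot: [-0.003, 0.907, 0.421, -0.004]
wrist_force: [0.8, -0.7, 1.0]
opening: 0.007
```

```bash
python3 w.py w15.png; python3 wc.py 280 200 .04 50; python3 - <<'E'
from h import *
c=camera('side');cv2.imwrite('pics/s15.png',cv2.resize(c['img'][130:280,170:340,::-1],None,fx=4,fy=4,interpolation=2))
c=camera('top');cv2.imwrite('pics/t15.png',c['img'][:,:,::-1])
E
```

```text
weight [[ 74.91860475 125.49582359]]
well [[285.03027291 158.59117421]]
[ 585.7200561 -116.3026879   40.       ] [29.7799439 28.3026879] lat(x) 40.823295742547266 along 4.620143437778337
```

View pics/w15.png

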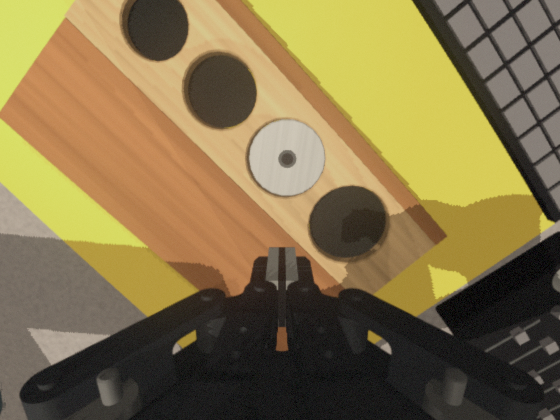

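View pics/s15.png

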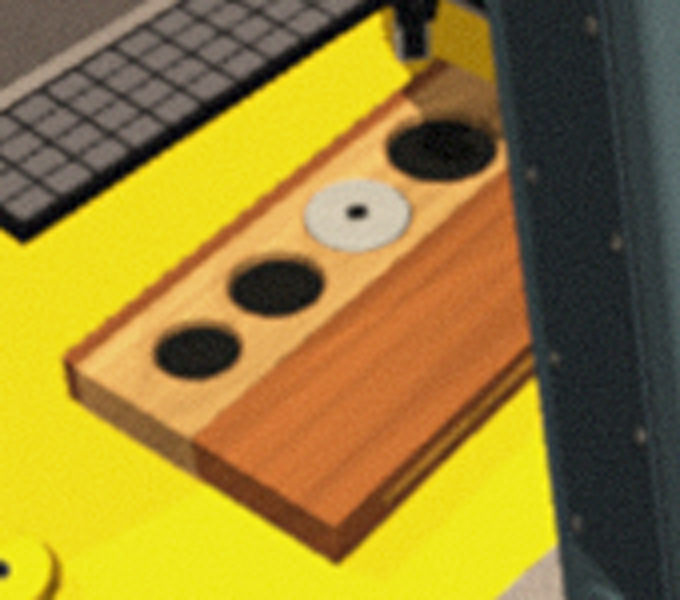

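View pics/t15.png

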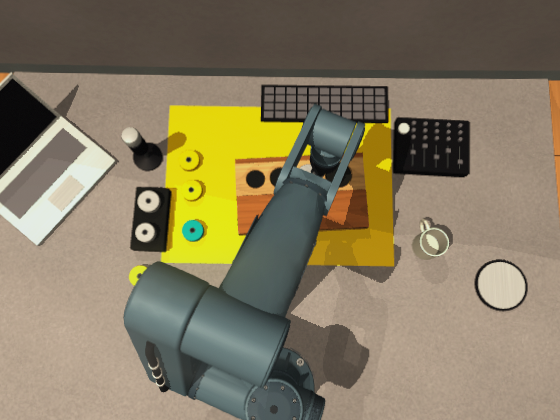

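```bash
python3 -c "
from h import *
print(hand_in())"
```

```text
the job is handed in; nothing more can be done
None
```

I slid the loose weight into the 74 mm well and pressed it flush, then handed the job in at about 11 s on the robot's clock. I picked it as the large one (72 mm) by comparing its image size with the two on the pad.

- **Sliding:** I pushed it along the deck between loosely opened jaws, never gripping or lifting it, with about 4–6 N. Near the well it had drifted about 5 mm sideways, so I backed off, turned the jaws 10° and lined it up again. After it dropped in, the sideways push rose to about 18 N in that direction (about 21 N in all) before I backed off.
- **Pressing:** I pressed with the closed fingers, about 2 mm off the weight's centre. It went down at 9–10 N until the plate stopped at 23–26 N. The fingertips were then at 39.9 mm, against the 40 mm deck.
- **Last checks:** The side and wrist pictures show the weight level with the deck, with no side wall visible. The other two weights, the mug and the microphone look unmoved in the top picture. The gripper was clear and touching nothing. None of these checks failed or disagreed.

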